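# Shut the burner's gas valve and follow the pipe with a fingertip

## Robot

A 7-joint arm with a two-finger parallel gripper is mounted at the origin on the work surface. World frame = base frame: x ahead of the robot, y to its left, z up, the work surface at z = 0. Lengths are in m, angles in rad, forces in N, time in s.
With the tool pointing down it reaches from about 0.4 to 0.85 m from the base axis. Payload 10.4 kg.
Tool frame: the origin (TCP) lies between the finger pads, 19 mm behind the fingertips; this is the grasp point; z points along the fingers, y is the line along which they close (so a half turn about z gives the same grasp; the last joint's range is limited). The gripper opens to 87 mm and grips with 3 to 60 N. Pads are 19 mm wide; open, the fingers measure 117 mm over their backs; the gripper's body (75 mm by 190 mm) begins 51 mm behind the grasp point.
Start: joints at [-1.248, 0.332, -0.065, 1.46, 0.022, 1.35, -0.088], TCP at [0.212, 0.588, 0.241] pointing down, gripper open.
Joint ranges: [-2.6, 2.6], [-0.5, 2.12], [-1.47, 1.34], [0.16, 2.42], [-1.27, 4.41], [0.06, 2.06], [-2.6, 2.6]. Speed limits (rad/s): [2.22, 2.22, 2.79, 2.79, 3.14, 3.14, 3.14].

## Interface

Orientations are given as a unit quaternion [x, y, z, w].
In Python, from bench import * gives the robot as it stands.
- The arm moves only by the tool carry_out, never from a script. Its argument "deltas" is a list of rows, each an object with "hand": the finger opening in mm, from 0 to 87; "dp": the shift along the tool's x, y, z each as a share of 250 mm, from -1 to 1, a list of three; "spin": the turn about the tool's z as a share of pi rad, from -1 to 1. In form: [{"hand": hand, "dp": [dx, dy, dz], "spin": spin}, ...]. A call has 1 to 20 rows; each row is the pose to reach, as a shift and turn from the pose commanded when the call began, along the tool's axes at that moment, turning the shorter way round; what a row does not reach only later rows make up. A row lasts 1/10 s, in which the tool goes at most 50 mm and 8.59 degrees, less where a joint would pass 70% of its speed; a pose out of reach is approached as far as the arm can. A call with a number of a shift or a turn outside -1 to 1 is refused whole. A call with a gripper value outside its range is refused whole. The fingers move at their own pace and stop on an object; "force" is the grip in N (left out, the last holds). Time passes only in rows, so rows that repeat a pose let the fingers close. It gives the time, the measured TCP pose, the force, the opening and the grip force at its end, in the units of the state.
- read_state(): the state, without advancing time (a new reading comes with each control period).
- camera(name): name is "scene" or "top" or "wrist"; returns the picture (420x560x3 uint8, red, green, blue); there is no depth.
- get_calibration(name): a dict with "fx", "fy", "cx", "cy" (pixels), "k1" (the pictures are not rectified: a ray, as slopes to the right and down, at radius r is drawn at 1 + k1 r^2 times it, then the intrinsics apply), "R" (3x3) and "t" (3): a world point X has camera coordinates R X + t; the wrist camera has in their place "mount" (4x4, takes a point from camera to tool coordinates, whose origin is the TCP and whose axes are the flange's). Camera axes: x right, y down, z forward; pixel columns grow to the right and rows downward; lengths in m; the calibration is good to about 2 mm. A picture is of the moment at which its call begins: read the wrist's pose just before it. get_calibration takes no time and is no camera call.
- close_job(): hands the job in; it is judged then, once.
The state is a dict: "time": time; "joint_positions": joint angles; "joint_vel": joint speeds; "joint_torque": joint torques, N m; "ee_pos": TCP position; "eef_rot": TCP orientation; "ft_force": force on the tool from outside, world axes, zero at the start; "torque": the same for the moment, N m; "width": finger opening in m; "grip_force": force on a finger pad.
Only numpy, scipy, OpenCV 4.12 (cv2) and the standard library are available. Lean on these libraries where they do the work, as an engineer would, in place of code of your own. Each camera call takes 0.05 s, during which the arm holds its last target. There are 200 camera calls.

## Task

Make the gas line ready for a leak check: with a fingertip, push the valve handle fully shut, square across the pipe (push it, do not take it between the fingers). Then follow the copper pipe slowly with the fingertips pointing down, about a centimetre above it and never touching it, from just after the valve round both bends to just before the burner. Finish clear of everything, with the valve still shut and all the other things on the counter left where they are.

Things in the scene. Friction and masses are not known exactly. Their poses are not given: they have to be found in the camera images.
- pipe: Copper gas pipe, 17 mm thick, fixed on the counter, top 34.5 mm high (elbows, collars 37.5). Origin: a datum on the counter, z up, turned up to 0.25 rad. In its frame (mm) it rises from the counter at (-20,-335), runs along +y through a valve at (-20,-250) to an elbow at (-20,-70), along +x to an elbow at (80,-70), along +y into the burner at (80,215).
- valve_axis (a point): Top of the brass valve's upright 18 mm stem, 56 mm above the counter, at (-20,-250) mm of the pipe frame. The valve body under it is 32 mm thick, 40 mm long along the pipe and 42 mm high.
- burner: Grey portable gas burner, fixed to the pipe's end: 260 x 260 mm, 82 mm high at the pan supports. Its frame is that of the pipe (same origin and axes); its middle is at (80,345) mm in it.
- valve (a joint): Angle (rad) of the valve handle about the valve axis. 0: open, handle along the pipe, pointing away from the burner (-y of the pipe frame); grows counter-clockwise from above; 1.571: fully shut, square across the pipe, pointing to +x of the pipe frame; stops at both ends. Starts between 0 and 0.5; stiff (0.06 N m), no spring, stays where left.
- handle (a point): Top of the valve handle, 50 mm out from the valve axis, 68 mm above the counter. The handle is a flat bar with a black sleeve, 16 mm wide, reaching 75 mm out, underside 56 and top 68 mm high. The point turns with it: -y points outward along the handle, +x the way it moves in shutting.
- line_0 (a point): Point on top of the pipe: just after the valve; at (-20,-190) mm in the pipe frame, 34.5 mm above the counter. Points 0 to 8 follow the pipe from the valve to the burner.
- line_1 (a point): Point on top of the pipe: the middle of the first run; at (-20,-130) mm in the pipe frame, 34.5 mm above the counter. Points 0 to 8 follow the pipe from the valve to the burner.
- line_2 (a point): Point on top of the pipe: the first elbow; at (-20,-70) mm in the pipe frame, 34.5 mm above the counter. Points 0 to 8 follow the pipe from the valve to the burner.
- line_3 (a point): Point on top of the pipe: the middle of the cross run; at (30,-70) mm in the pipe frame, 34.5 mm above the counter. Points 0 to 8 follow the pipe from the valve to the burner.
- line_4 (a point): Point on top of the pipe: the second elbow; at (80,-70) mm in the pipe frame, 34.5 mm above the counter. Points 0 to 8 follow the pipe from the valve to the burner.
- line_5 (a point): Point on top of the pipe: the long run, first quarter; at (80,-10) mm in the pipe frame, 34.5 mm above the counter. Points 0 to 8 follow the pipe from the valve to the burner.
- line_6 (a point): Point on top of the pipe: the long run, middle; at (80,50) mm in the pipe frame, 34.5 mm above the counter. Points 0 to 8 follow the pipe from the valve to the burner.
- line_7 (a point): Point on top of the pipe: the long run, third quarter; at (80,110) mm in the pipe frame, 34.5 mm above the counter. Points 0 to 8 follow the pipe from the valve to the burner.
- line_8 (a point): Point on top of the pipe: just before the burner; at (80,170) mm in the pipe frame, 34.5 mm above the counter. Points 0 to 8 follow the pipe from the valve to the burner.
- ladle: Steel ladle lying behind the long run of pipe, 280 mm long, bowl 76 mm across; origin under the bowl. Leave alone.
- bowl_a: White ceramic bowl, 120 mm across, 50 high, standing in the bend of the pipe on the robot's side; origin under its centre. Leave alone.
- bowl_b: A second bowl like bowl_a, nearer the robot. Leave alone.
- salt_jar: Glass jar with steel cap, 56 mm thick, 85 high, behind the first run of pipe; origin under its centre. Leave alone.
- spoon: Wooden spoon, 200 mm long, lying on the robot's side of the first run of pipe. Leave alone.

How it is judged:
On the way, in this order (a step that is already met when the one before it is completed fails the run):
1. the valve handle has been pushed shut (value of joint valve above 1.42 rad), for 0.2 s.
2. the fingertips pass close above the pipe at point 0: just after the valve (horizontal distance between the grasp point and line_0 below 0.018 m and z of the grasp point in the frame of line_0 between 0.012 and 0.044 m), for 0.15 s.
3. the fingertips pass close above the pipe at point 1: the middle of the first run (horizontal distance between the grasp point and line_1 below 0.018 m and z of the grasp point in the frame of line_1 between 0.012 and 0.044 m), for 0.15 s.
4. the fingertips pass close above the pipe at point 2: the first elbow (horizontal distance between the grasp point and line_2 below 0.018 m and z of the grasp point in the frame of line_2 between 0.012 and 0.044 m), for 0.15 s.
5. the fingertips pass close above the pipe at point 3: the middle of the cross run (horizontal distance between the grasp point and line_3 below 0.018 m and z of the grasp point in the frame of line_3 between 0.012 and 0.044 m), for 0.15 s.
6. the fingertips pass close above the pipe at point 4: the second elbow (horizontal distance between the grasp point and line_4 below 0.018 m and z of the grasp point in the frame of line_4 between 0.012 and 0.044 m), for 0.15 s.
7. the fingertips pass close above the pipe at point 5: the long run, first quarter (horizontal distance between the grasp point and line_5 below 0.018 m and z of the grasp point in the frame of line_5 between 0.012 and 0.044 m), for 0.15 s.
8. the fingertips pass close above the pipe at point 6: the long run, middle (horizontal distance between the grasp point and line_6 below 0.018 m and z of the grasp point in the frame of line_6 between 0.012 and 0.044 m), for 0.15 s.
9. the fingertips pass close above the pipe at point 7: the long run, third quarter (horizontal distance between the grasp point and line_7 below 0.018 m and z of the grasp point in the frame of line_7 between 0.012 and 0.044 m), for 0.15 s.
10. the fingertips pass close above the pipe at point 8: just before the burner (horizontal distance between the grasp point and line_8 below 0.018 m and z of the grasp point in the frame of line_8 between 0.012 and 0.044 m), for 0.15 s.
At the end, for the whole second after the job is handed in: The handle is within 0.17 rad of shut and all other things within 20 mm of their start. After shutting, the TCP passed points 0 to 8 in order, each for 0.15 s within 18 mm sideways and 12 to 44 mm above the pipe top (fingertips, 19 mm past the TCP, under 25 mm above it) (value of joint valve above 1.4 rad and linear speed of salt_jar below 0.02 m/s and distance of each of ladle, bowl_a, bowl_b, salt_jar, spoon from where it was at the start of the episode below 0.02 m); the robot touches nothing.
It fails at once if the pipe or the brass valve body is touched (more than 1 N; the swinging handle does not count) (contact force between any of the fingers, the arm and pipe above 1 N).
It fails at once if the valve handle is taken between the fingers instead of being pushed (x of the grasp point in the frame of handle between -0.008 and 0.008 m and y of the grasp point in the frame of handle between -0.032 and 0.05 m and z of the grasp point in the frame of handle below 0.012 m).
It fails at once if another thing on the counter is shifted or lifted by more than 20 mm (distance of any of ladle, bowl_a, bowl_b, salt_jar, spoon from where it was at the start of the episode above 0.02 m).
It also fails if it takes over 64 s, if anything falls off the work surface, if the arm or the gripper's body presses on something with over 40 N, if the wrist force passes 120 N, or if a joint passes its speed limit or range.

## Working session

There is one attempt and no reset: what is moved stays moved. The work goes in short steps, Python scripts to look and compute and a tool call to move; the robot and the scene stay as the last step left them, time stands still between calls to the robot, and variables do not carry over. Pictures are saved under pics/ and viewed, at most 10 in all, crops included, and the job is handed in when it is done.

Besides the shell and the picture viewer there is one more tool, called as name([rows], argument=value, ...), one row to a line, values as JSON. carry_out: Moves the arm, as the interface text tells. Its arguments: {"type":"object","properties":{"deltas":{"type":"array","items":{"type":"object","properties":{"hand":{"type":"number"},"dp":{"type":"array","items":{"type":"number","minimum":-1,"maximum":1}},"spin":{"type":"number","minimum":-1,"maximum":1}}}},"force":{"type":"number"}},"required":["deltas"]}

```bash
mkdir -p pics; python3 - <<'E'
from bench import *
import cv2
s=read_state();print(s['time'],s['ee_pos'],s['eef_rot'],s['width'])
for n in('top','scene'):
    cv2.imwrite(f'pics/{n}0.png',camera(n)[:,:,::-1]);c=get_calibration(n);print(n,c)
print(get_calibration('wrist'))
E
```

```text
0.0 [0.21171509 0.58765801 0.24043545] [ 1.72031312e-01  9.85091214e-01 -7.21109076e-04 -8.96887701e-05] 0.08682344207515538
top {'fx': 480.9588892920605, 'fy': 480.9588892920605, 'cx': 280.1637392058036, 'cy': 211.80179053144664, 'k1': -0.053845583409808655, 'R': array([[-0.09958924, -0.99502578,  0.00238271],
       [-0.96568906,  0.09607524, -0.24127617],
       [ 0.23984709, -0.02632947, -0.97045357]]), 't': array([0.00409558, 0.57572488, 0.94618756])}
scene {'fx': 439.2873603018305, 'fy': 439.2873603018305, 'cx': 286.06167655016856, 'cy': 213.16336750624194, 'k1': -0.00045233841996378813, 'R': array([[ 0.449949  ,  0.89301308, -0.00857571],
       [ 0.50836789, -0.26401503, -0.81966954],
       [-0.73423973,  0.36444987, -0.57277247]]), 't': array([-0.22534825, -0.23309045,  1.43996387])}
{'fx': 358.2406664728746, 'fy': 358.2406664728746, 'cx': 281.27127946147317, 'cy': 217.0203665742485, 'k1': 0.01365749581510664, 'mount': array([[ 1.18560988e-03, -9.59745986e-01, -2.80866937e-01,
         7.68106356e-02],
       [ 9.99999294e-01,  1.16184391e-03,  2.51129637e-04,
        -2.16793458e-04],
       [ 8.53028788e-05, -2.80867037e-01,  9.59746686e-01,
        -1.43695244e-01],
       [ 0.00000000e+00,  0.00000000e+00,  0.00000000e+00,
         1.00000000e+00]])}
```

View pics/top0.png

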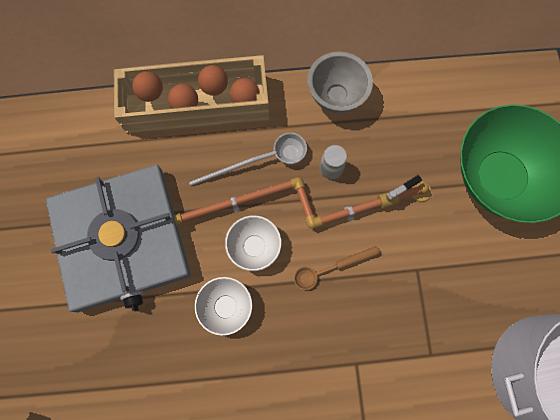

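View pics/scene0.png

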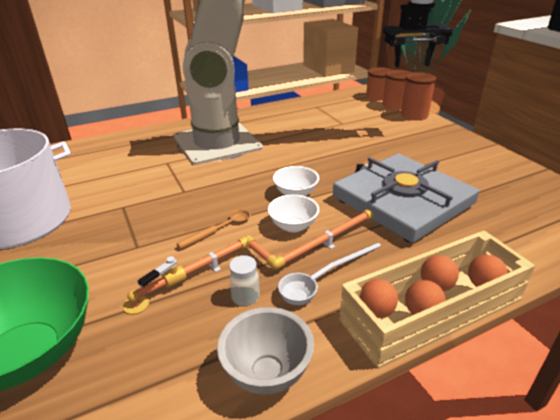

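Top view: pipe enters the burner at (180,218), elbows are at about (297,184) and (315,222), the valve is at (388,201), and the handle's black sleeve is at about (410,187). The scene view shows the elbows at (277,262) and (247,241), the valve at (176,274), and the sleeve at (157,270). Next I'll build masks and triangulate.

```bash
cat > h.py <<'E'
import numpy as np, cv2
from bench import *
def ray(n,px,cal=None):
    c=cal or get_calibration(n)
    d=np.array([(px[0]-c['cx'])/c['fx'],(px[1]-c['cy'])/c['fy']]);u=d.copy()
    for _ in range(20): u=d/(1+c['k1']*(u@u))
    R=np.array(c['R']);t=np.array(c['t'])
    return -R.T@t, R.T@np.array([u[0],u[1],1.])
def plane(n,px,z,cal=None):
    o,d=ray(n,px,cal);return o+d*(z-o[2])/d[2]
def tri(a,b):
    (o1,d1),(o2,d2)=a,b
    s=np.linalg.lstsq(np.c_[d1,-d2],o2-o1,rcond=None)[0]
    p,q=o1+s[0]*d1,o2+s[1]*d2
    return (p+q)/2,np.linalg.norm(p-q)
def proj(n,X):
    c=get_calibration(n);p=np.array(c['R'])@X+c['t'];u=p[:2]/p[2];u=u*(1+c['k1']*(u@u))
    return [c['fx']*u[0]+c['cx'],c['fy']*u[1]+c['cy']]
E
python3 - <<'E'
import cv2,numpy as np
t=cv2.imread('pics/top0.png');s=cv2.imread('pics/scene0.png')
for im,P in((t,[(220,207),(260,196),(307,204),(340,214),(297,184),(315,222),(388,201),(424,190),(250,180),(350,190),(412,186)]),(s,[(340,230),(300,250),(262,253),(277,262),(247,241),(157,270),(176,274),(200,210)])):
    h=cv2.cvtColor(im,cv2.COLOR_BGR2HSV)
    for p in P: print(p,h[p[1],p[0]],end=' ')
    print()
a=cv2.resize(t[150:250,160:440],None,fx=2.8,fy=2.8,interpolation=cv2.INTER_CUBIC)
b=cv2.resize(s[200:320,115:395],None,fx=2.4,fy=2.4,interpolation=cv2.INTER_CUBIC)
cv2.imwrite('pics/c.png',np.vstack([a,cv2.copyMakeBorder(b,0,0,0,a.shape[1]-b.shape[1],0)]))
E
```

```text
(220, 207) [ 10 143 144] (260, 196) [  9 133 109] (307, 204) [ 10 143 161] (340, 214) [  9 144 181] (297, 184) [ 19 150 218] (315, 222) [ 19 148 181] (388, 201) [ 19 147 132] (424, 190) [ 18 148 152] (250, 180) [ 14 124 128] (350, 190) [ 14 125 139] (412, 186) [ 18 132  79] 
(340, 230) [ 10 159 239] (300, 250) [ 13 141 252] (262, 253) [  9 165 205] (277, 262) [ 24 149 252] (247, 241) [ 18 170 207] (157, 270) [  4   9 190] (176, 274) [ 23 149 251] (200, 210) [ 14 143 203]
```

View pics/c.png

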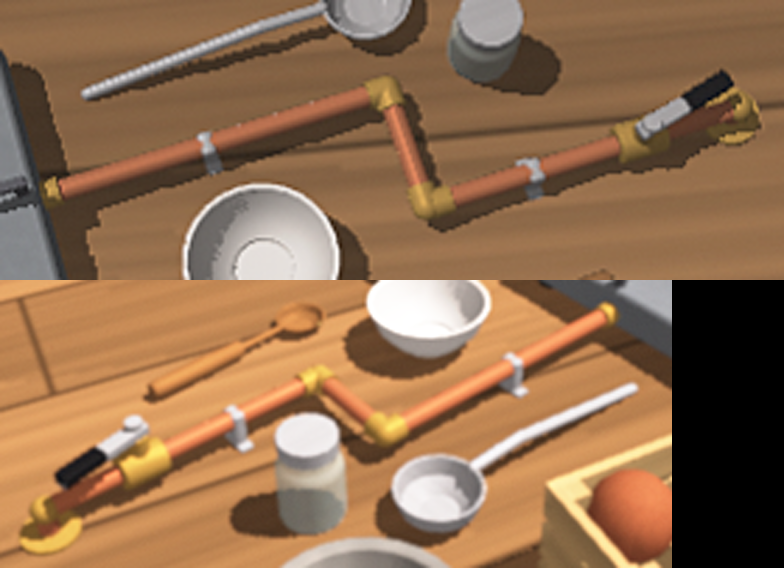

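The crop shows the whole pipe clearly, with brass elbows and valve body, a grey handle hub and a black sleeve. In the top view the handle is swung slightly to the far side. Next I'll mask by hue, triangulate and fit the pipe.

```bash
cat > m.py <<'E'
from h import *
from scipy.optimize import least_squares
T=cv2.imread('pics/top0.png');S=cv2.imread('pics/scene0.png')
hs=lambda im:cv2.cvtColor(im,cv2.COLOR_BGR2HSV)
def comps(im,box,lo,hi,amin=8):
    x0,y0,x1,y1=box;m=cv2.inRange(hs(im)[y0:y1,x0:x1],lo,hi)
    n,l,st,c=cv2.connectedComponentsWithStats(m)
    return [(c[i]+[x0,y0],st[i,4]) for i in range(1,n) if st[i,4]>=amin]
bt=comps(T,(170,170,440,240),(16,100,110),(26,255,255))
bs=comps(S,(115,200,395,320),(16,130,150),(30,255,255))
for n,b in(('top',bt),('scene',bs)): print(n,[(np.round(c,1).tolist(),int(a)) for c,a in b])
near=lambda b,p:min(b,key=lambda q:np.hypot(*(q[0]-p)))[0]
E_={}
for k,a,b in(('e1',(315,222),(247,241)),('e2',(297,184),(277,262)),('valve',(388,201),(176,274)),('burn',(179,218),(369,214))):
    p,g=tri(ray('top',near(bt,a)),ray('scene',near(bs,b)));E_[k]=p;print(k,p.round(4),'gap',round(g,4))
# run lines in the top view
m=cv2.inRange(hs(T),(5,118,95),(12,255,255))
L={}
for k,a,b in(('run1',(325,218),(378,204)),('cross',(300,194),(312,212)),('run2',(190,214),(286,188))):
    z=np.zeros_like(m);cv2.line(z,a,b,255,9)
    ys,xs=np.nonzero(m&z);P=np.array([plane('top',(x,y),.026)[:2] for x,y in zip(xs,ys)],np.float32)
    vx,vy,x0,y0=cv2.fitLine(P,cv2.DIST_HUBER,0,.01,.01).ravel();L[k]=(np.array([x0,y0]),np.array([vx,vy]))
    ang=np.arctan2(vy,vx);print(k,len(P),'angle',round(float(ang),4),'spread',np.std((P-[x0,y0])@[-vy,vx]).round(4))
X=lambda a,b:a[0]+a[1]*np.linalg.solve(np.c_[a[1],-b[1]],b[0]-a[0])[0]
J1,J2=X(L['run1'],L['cross']),X(L['cross'],L['run2']);print('J1',J1,'J2',J2,'dist',np.linalg.norm(J1-J2))
# datum: fit pose on corners + run centroids' line offsets
def tf(q,p): c,s=np.cos(q[2]),np.sin(q[2]);return np.array([q[0]+c*p[0]-s*p[1],q[1]+s*p[0]+c*p[1]])
def res(q):
    r=[]
    for k,v in(('run1',((-.02,-.07),(-.02,-.20))),('run2',((.08,-.05),(.08,.19))),('cross',((0,-.07),(.06,-.07)))):
        o,d=L[k]; r+=[(tf(q,p)-o)@[-d[1],d[0]] for p in v]
    r+=list((tf(q,(.08,-.07))-E_['e2'][:2])*.3)+list((tf(q,(-.02,-.07))-E_['e1'][:2])*.3)
    return r
f=least_squares(res,[.5,0,.2]);q=f.x;print('datum',q.round(4),'res mm',(f.fun*1e3).round(1))
for k,p in(('valve',(-.02,-.25)),('burn',(.08,.205)),('e1',(-.02,-.07)),('e2',(.08,-.07))): print(k,tf(q,p).round(4),E_[k][:2].round(4))
# handle sleeve (black)
bl=[comps(T,(390,165,430,205),(0,0,0),(180,255,60),15),comps(S,(130,255,175,290),(0,0,0),(180,255,75),15)]
print('sleeve',bl)
c=[max(b,key=lambda q:q[1])[0] for b in bl]
p,g=tri(ray('top',c[0]),ray('scene',c[1]));print('sleeve',p,g)
v=tf(q,(-.02,-.25));d=p[:2]-v;print('r',np.hypot(*d),'angle',(np.arctan2(d[1],d[0])-q[2]+np.pi/2))
p=plane('top',c[0],.065);d=p[:2]-v;print('topplane r',np.hypot(*d),'angle',(np.arctan2(d[1],d[0])-q[2]+np.pi/2))
E
python3 m.py
```

```text
top [([296.6, 182.3], 121), ([423.0, 186.0], 81), ([383.9, 198.9], 98), ([422.8, 198.6], 36), ([178.3, 217.0], 31), ([313.0, 220.9], 164)]
scene [([368.0, 212.5], 32), ([246.0, 239.6], 111), ([276.3, 260.4], 154), ([175.5, 274.3], 256), ([130.3, 295.0], 72), ([137.3, 307.7], 212)]
e1 [ 0.5555 -0.1249  0.0292] gap 0.0025
e2 [ 0.6478 -0.0971  0.029 ] gap 0.0009
valve [ 0.5903 -0.291   0.025 ] gap 0.0064
burn [0.5941 0.1709 0.0307] gap 0.0023
run1 404 angle -1.3612 spread 0.0046
cross 194 angle 0.2719 spread 0.0047
run2 698 angle -1.3652 spread 0.0045
J1 [ 0.55375344 -0.12364072] J2 [ 0.6490173  -0.09708524] dist 0.09889587
datum [ 0.5577 -0.0482  0.2119] res mm [-0.3 -0.   0.9 -0.6  1.7 -1.9  0.8 -0.8 -0.8  1.2]
valve [ 0.5907 -0.2968] [ 0.5903 -0.291 ]
burn [0.5928 0.169 ] [0.5941 0.1709]
e1 [ 0.5528 -0.1208] [ 0.5555 -0.1249]
e2 [ 0.6506 -0.0998] [ 0.6478 -0.0971]
sleeve [[(array([412.60526316, 181.86842105]), np.int32(114))], [(array([147.96385542, 277.98192771]), np.int32(166))]]
sleeve [ 0.61429661 -0.34785572  0.05959574] 0.00041636898905886044
r 0.05622968046766962 angle 0.22112570015486233
topplane r 0.05382927200952563 angle 0.2109661393402118
```

```bash
cat > plan.py <<'E'
from h import *
Q=np.array([.5577,-.0482,.209])
def w(p,z): c,s=np.cos(Q[2]),np.sin(Q[2]);p=np.array(p)/1000;return np.array([Q[0]+c*p[0]-s*p[1],Q[1]+s*p[0]+c*p[1],z])
from scipy.spatial.transform import Rotation as Ro
def rows(W,yaw=None,pose=None):
    s=read_state();p,R=pose or (s['ee_pos'],Ro.from_quat(s['eef_rot']).as_matrix())
    ya=np.arctan2(R[1,1],R[0,1])
    print('t',s['time'],'pos',np.round(p,4),'yawY',round(ya,4))
    for X in W: print(np.round(X,4),(R.T@(np.array(X)-p)/.25).round(3).tolist())
    if yaw is not None: print('spin',(((ya-yaw+np.pi)%(2*np.pi)-np.pi)/np.pi).round(4))
E
python3 - <<'E'
from plan import *
for z in(.08,.12,.16):print('bowl',plane('top',(461,160),z),plane('top',(463,190),z))
rows([[.43,.38,.24],[.48,.3,.24]],.209)
print([w((-20-40,-250-55),.2)])
E
```

```text
bowl [ 0.64740762 -0.45520006  0.08      ] [ 0.58002323 -0.44636361  0.08      ]
bowl [ 0.63439118 -0.43764355  0.12      ] [ 0.56976525 -0.42916882  0.12      ]
bowl [ 0.62137474 -0.42008703  0.16      ] [ 0.55950727 -0.41197404  0.16      ]
t 0.1 pos [0.2117 0.5877 0.2405] yawY 1.225
[0.43 0.38 0.24] [-1.103, -0.486, 0.003]
[0.48 0.3  0.24] [-1.4, -0.719, 0.003]
spin 0.3234
[array([ 0.56228761, -0.35901177,  0.2       ])]
```

carry_out([
  {"hand": 0, "dp": [-0.95, -0.45, 0], "spin": 0.323},
  {"hand": 0, "dp": [-0.95, -0.45, 0], "spin": 0.323},
  {"hand": 0, "dp": [-0.95, -0.45, 0], "spin": 0.323},
  {"hand": 0, "dp": [-0.95, -0.45, 0], "spin": 0.323},
  {"hand": 0, "dp": [-0.95, -0.45, 0], "spin": 0.323},
  {"hand": 0, "dp": [-0.95, -0.45, 0], "spin": 0.323},
  {"hand": 0, "dp": [-0.95, -0.45, 0], "spin": 0.323},
  {"hand": 0, "dp": [-0.95, -0.45, 0], "spin": 0.323},
  {"hand": 0, "dp": [-0.95, -0.45, 0], "spin": 0.323},
  {"hand": 0, "dp": [-0.95, -0.45, 0], "spin": 0.323},
])

```text
time: 1.1
ee_pos: [0.3966, 0.4021, 0.2411]
eef_rot: [0.628, 0.779, -0.0, -0.0]
ft_force: [0.1, 0.2, 0.1]
width: 0.0148
grip_force: 0.0
```

```bash
python3 - <<'E'
from plan import *
rows([[.50,.18,.2],[.55,.15,.2]],.209);print(read_state()['joint_positions'],read_state()['width'])
E
```

```text
t 1.1 pos [0.3966 0.4021 0.2411] yawY 0.2141
[0.5  0.18 0.2 ] [-0.956, 0.215, 0.164]
[0.55 0.15 0.2 ] [-1.116, 0.385, 0.164]
spin 0.0016
[-1.03294211  0.19640693  0.18391896  1.63523093 -0.03708574  1.31366607
 -0.62891775] 0.014829751188278048
```

carry_out([
  {"hand": 0, "dp": [-1, 0.1, 0], "spin": 0.002},
  {"hand": 0, "dp": [-1, 0.1, 0], "spin": 0.002},
  {"hand": 0, "dp": [-1, 0.1, 0], "spin": 0.002},
  {"hand": 0, "dp": [-1, 0.1, 0], "spin": 0.002},
  {"hand": 0, "dp": [-1, 0.1, 0], "spin": 0.002},
  {"hand": 0, "dp": [-1, 0.1, 0], "spin": 0.002},
  {"hand": 0, "dp": [-1, 0.1, 0], "spin": 0.002},
])

```text
time: 1.8
ee_pos: [0.474, 0.1617, 0.2414]
eef_rot: [0.632, 0.775, 0.0, -0.0]
ft_force: [0.1, 1.4, 0.7]
width: 0.0009
grip_force: 0.0
```

carry_out([
  {"hand": 0, "dp": [-1, 0, 0.2], "spin": 0},
  {"hand": 0, "dp": [-1, 0, 0.2], "spin": 0},
  {"hand": 0, "dp": [-1, 0, 0.2], "spin": 0},
  {"hand": 0, "dp": [-1, 0, 0.2], "spin": 0},
  {"hand": 0, "dp": [-1, 0, 0.2], "spin": 0},
  {"hand": 0, "dp": [-1, 0, 0.2], "spin": 0},
  {"hand": 0, "dp": [-1, 0, 0.2], "spin": 0},
])

```text
time: 2.5
ee_pos: [0.5245, -0.0822, 0.1907]
eef_rot: [0.631, 0.776, -0.0, -0.0]
ft_force: [0.4, 0.3, 0.1]
width: 0.0002
grip_force: 0.0
```

```bash
python3 - <<'E'
from plan import *
W=[w((-65,-305),z) for z in(.19,.14,.068)]
rows(W,.209)
s=read_state();print(s['joint_positions'],s['width'])
c=get_calibration('wrist');cv2.imwrite('pics/w1.png',camera('wrist')[:,:,::-1])
M=np.eye(4);M[:3,:3]=Ro.from_quat(s['eef_rot']).as_matrix();M[:3,3]=s['ee_pos'];M=np.linalg.inv(M@np.array(c['mount']))
c['R']=M[:3,:3];c['t']=M[:3,3]
def pj(X):
    p=c['R']@X+c['t'];u=p[:2]/p[2];u=u*(1+c['k1']*(u@u));return [round(float(c['fx']*u[0]+c['cx']),1),round(float(c['fy']*u[1]+c['cy']),1)]
for n,X in(('valve',w((-20,-250),.056)),('l0',w((-20,-190),.0345)),('l1',w((-20,-130),.0345)),('e1',w((-20,-70),.0375)),('e2',w((80,-70),.0375))): print(n,pj(X))
E
```

```text
t 2.5 pos [ 0.5245 -0.0822  0.1907] yawY 0.2043
[ 0.5574 -0.36    0.19  ] [-1.115, -0.097, 0.003]
[ 0.5574 -0.36    0.14  ] [-1.115, -0.097, 0.203]
[ 0.5574 -0.36    0.068 ] [-1.115, -0.096, 0.491]
spin -0.0015
[-0.47251608  0.17021965  0.60365609  1.8054109  -0.10296081  1.19843173
  0.36632537] 0.00023305525624573063
valve [302.0, 432.2]
l0 [301.5, 365.0]
l1 [302.3, 311.2]
e1 [303.3, 253.1]
e2 [416.1, 252.8]
```

View pics/w1.png

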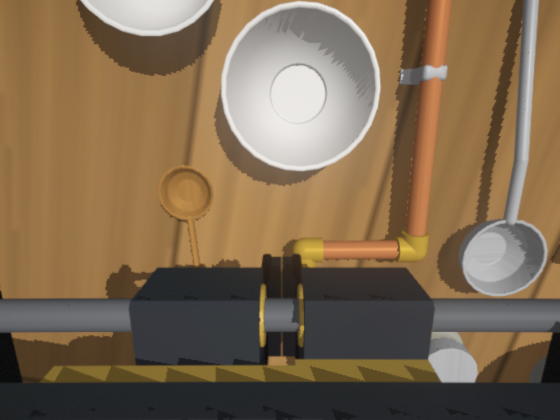

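The wrist view shows elbows at about (303,248) and (417,248). Once the pipe's mid-height is allowed for, this matches the fitted pose to about 1 mm. I'll move to the approach point on the robot side of the handle.

carry_out([
  {"hand": 0, "dp": [-1, -0.097, 0], "spin": -0.001},
  {"hand": 0, "dp": [-1, -0.097, 0], "spin": -0.001},
  {"hand": 0, "dp": [-1, -0.097, 0], "spin": -0.001},
  {"hand": 0, "dp": [-1, -0.097, 0], "spin": -0.001},
  {"hand": 0, "dp": [-1, -0.097, 0], "spin": -0.001},
  {"hand": 0, "dp": [-1, -0.097, 0], "spin": -0.001},
  {"hand": 0, "dp": [-1, -0.097, 0], "spin": -0.001},
])

```text
time: 3.25
ee_pos: [0.5522, -0.3309, 0.1907]
eef_rot: [0.63, 0.777, 0.0, -0.0]
ft_force: [0.2, 1.0, 0.1]
width: 0.0004
grip_force: 0.0
```

```bash
python3 - <<'E'
from plan import *
T=cv2.cvtColor(camera('top'),cv2.COLOR_RGB2BGR);cv2.imwrite('pics/t2.png',T)
rows([w((-65,-305),z) for z in(.16,.068)])
E
```

```text
t 3.3 pos [ 0.5526 -0.3295  0.1908] yawY 0.2104
[ 0.5574 -0.36    0.16  ] [-0.124, -0.007, 0.123]
[ 0.5574 -0.36    0.068 ] [-0.124, -0.007, 0.491]
```

carry_out([
  {"hand": 0, "dp": [-0.124, -0.007, 0.15], "spin": 0},
  {"hand": 0, "dp": [-0.124, -0.007, 0.25], "spin": 0},
  {"hand": 0, "dp": [-0.124, -0.007, 0.35], "spin": 0},
  {"hand": 0, "dp": [-0.124, -0.007, 0.42], "spin": 0},
  {"hand": 0, "dp": [-0.124, -0.007, 0.47], "spin": 0},
  {"hand": 0, "dp": [-0.124, -0.007, 0.491], "spin": 0},
  {"hand": 0, "dp": [-0.124, -0.007, 0.491], "spin": 0},
])

```text
time: 4.0
ee_pos: [0.5564, -0.3621, 0.0685]
eef_rot: [0.63, 0.777, 0.0, -0.0]
ft_force: [-0.9, -0.1, -0.5]
width: 0.0003
grip_force: 0.0
```

```bash
python3 - <<'E'
from plan import *
r=55;W=[]
for th in np.linspace(.15,1.56,16):
    u=np.array([np.sin(th),-np.cos(th)]);n=np.array([np.cos(th),np.sin(th)])
    h=15*abs(np.cos(th))+9.5*abs(np.sin(th))
    W.append(w(np.array([-20,-250])+r*u-(8+h)*n,.068))
rows(W,.209);print(read_state()['ft_force'])
E
```

```text
t 4.0 pos [ 0.5564 -0.3621  0.0685] yawY 0.2081
[ 0.5866 -0.3569  0.068 ] [-0.005, 0.123, 0.002]
[ 0.5917 -0.3572  0.068 ] [-0.01, 0.142, 0.002]
[ 0.597 -0.357  0.068] [-0.014, 0.163, 0.002]
[ 0.6024 -0.3563  0.068 ] [-0.015, 0.185, 0.002]
[ 0.6078 -0.355   0.068 ] [-0.014, 0.207, 0.002]
[ 0.6132 -0.353   0.068 ] [-0.011, 0.23, 0.002]
[ 0.6184 -0.3505  0.068 ] [-0.006, 0.253, 0.002]
[ 0.6235 -0.3473  0.068 ] [0.003, 0.275, 0.002]
[ 0.6283 -0.3435  0.068 ] [0.013, 0.297, 0.002]
[ 0.6327 -0.3391  0.068 ] [0.027, 0.318, 0.002]
[ 0.6367 -0.3342  0.068 ] [0.043, 0.338, 0.002]
[ 0.6402 -0.3287  0.068 ] [0.061, 0.356, 0.002]
[ 0.643  -0.3229  0.068 ] [0.082, 0.372, 0.002]
[ 0.6452 -0.3166  0.068 ] [0.105, 0.385, 0.002]
[ 0.6467 -0.3101  0.068 ] [0.129, 0.397, 0.002]
[ 0.6474 -0.3034  0.068 ] [0.155, 0.405, 0.002]
spin -0.0003
[-0.94647706 -0.13720242 -0.45151377]
```

carry_out([
  {"hand": 0, "dp": [-0.004, 0.06, 0], "spin": 0},
  {"hand": 0, "dp": [-0.005, 0.1, 0], "spin": 0},
  {"hand": 0, "dp": [-0.005, 0.123, 0], "spin": 0},
  {"hand": 0, "dp": [-0.01, 0.142, 0], "spin": 0},
  {"hand": 0, "dp": [-0.014, 0.163, 0], "spin": 0},
  {"hand": 0, "dp": [-0.015, 0.185, 0], "spin": 0},
  {"hand": 0, "dp": [-0.014, 0.207, 0], "spin": 0},
  {"hand": 0, "dp": [-0.011, 0.23, 0], "spin": 0},
  {"hand": 0, "dp": [-0.006, 0.253, 0], "spin": 0},
  {"hand": 0, "dp": [0.003, 0.275, 0], "spin": 0},
  {"hand": 0, "dp": [0.013, 0.297, 0], "spin": 0},
  {"hand": 0, "dp": [0.027, 0.318, 0], "spin": 0},
])

```text
time: 5.2
ee_pos: [0.6328, -0.3397, 0.0685]
eef_rot: [0.63, 0.776, -0.0, 0.0]
ft_force: [-1.4, -1.3, 0.3]
width: 0.0004
grip_force: 0.7
```

```bash
python3 - <<'E'
from plan import *
rows([w((-20+55*np.sin(t),0),.068)*0+w(np.array([-20,-250])+55*np.array([np.sin(t),-np.cos(t)])-(8+15*abs(np.cos(t))+9.5*np.sin(t))*np.array([np.cos(t),np.sin(t)]),.068) for t in (1.09,1.18,1.28,1.37,1.46,1.54,1.58)],.209);print(read_state()['ft_force'])
cv2.imwrite('pics/s3.png',cv2.resize(camera('scene')[200:320,60:340,::-1],None,fx=2.8,fy=2.8,interpolation=cv2.INTER_CUBIC))
E
```

```text
t 5.2 pos [ 0.6328 -0.3397  0.0685] yawY 0.207
[ 0.6367 -0.3342  0.068 ] [0.018, 0.02, 0.002]
[ 0.64  -0.329  0.068] [0.036, 0.037, 0.002]
[ 0.6431 -0.3227  0.068 ] [0.058, 0.054, 0.002]
[ 0.6452 -0.3168  0.068 ] [0.08, 0.067, 0.002]
[ 0.6466 -0.3105  0.068 ] [0.103, 0.078, 0.002]
[ 0.6473 -0.3048  0.068 ] [0.124, 0.086, 0.002]
[ 0.6475 -0.3022  0.068 ] [0.135, 0.089, 0.002]
spin -0.0006
[-1.41250105 -1.2836452   0.28387875]
```

View pics/s3.png

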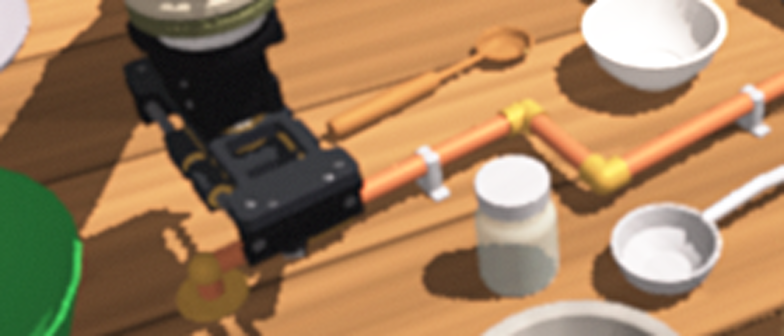

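The scene crop shows the gripper over the handle, the jar and bowl untouched, and the force reading of about 2 N fits the stiff handle. I'll continue the push.

carry_out([
  {"hand": 0, "dp": [0.018, 0.02, 0], "spin": 0},
  {"hand": 0, "dp": [0.036, 0.037, 0], "spin": 0},
  {"hand": 0, "dp": [0.058, 0.054, 0], "spin": 0},
  {"hand": 0, "dp": [0.08, 0.067, 0], "spin": 0},
  {"hand": 0, "dp": [0.103, 0.078, 0], "spin": 0},
  {"hand": 0, "dp": [0.124, 0.086, 0], "spin": 0},
  {"hand": 0, "dp": [0.132, 0.088, 0], "spin": 0},
  {"hand": 0, "dp": [0.132, 0.088, 0], "spin": 0},
  {"hand": 0, "dp": [0.132, 0.088, 0], "spin": 0},
])

```text
time: 6.15
ee_pos: [0.6472, -0.3047, 0.0687]
eef_rot: [0.631, 0.776, -0.001, 0.001]
ft_force: [2.2, -7.1, -3.0]
width: 0.0003
grip_force: 3.7
```

The force rose to 7 N, so the handle is at its stop. I'll back off, lift and check.

carry_out([
  {"hand": 0, "dp": [-0.06, 0, 0], "spin": 0},
  {"hand": 0, "dp": [-0.12, 0, 0], "spin": 0},
  {"hand": 0, "dp": [-0.12, 0, -0.15], "spin": 0},
  {"hand": 0, "dp": [-0.12, 0, -0.3], "spin": 0},
  {"hand": 0, "dp": [-0.12, 0, -0.45], "spin": 0},
  {"hand": 0, "dp": [0.2, -0.1, -0.45], "spin": 0},
  {"hand": 0, "dp": [0.4, -0.24, -0.45], "spin": 0},
  {"hand": 0, "dp": [0.5, -0.24, -0.45], "spin": 0},
  {"hand": 0, "dp": [0.5, -0.24, -0.45], "spin": 0},
])

```text
time: 7.05
ee_pos: [0.5613, -0.1879, 0.1806]
eef_rot: [0.629, 0.778, 0.001, -0.001]
ft_force: [1.6, -1.0, 0.4]
width: 0.0004
grip_force: 0.0
```

```bash
python3 - <<'E'
from plan import *
cv2.imwrite('pics/s4.png',cv2.resize(np.hstack([camera('scene')[200:320,100:340,::-1],camera('top')[140:260,280:450,::-1]]),None,fx=1.9,fy=1.9,interpolation=cv2.INTER_CUBIC))
print([np.round(proj(n,w(p,.068)),1).tolist() for n in('scene','top') for p in((-20,-250),(55,-250))])
rows([w((-20,-190),z) for z in(.16,.0645)],.209)
E
```

```text
[[170.8, 258.9], [189.3, 279.6], [392.4, 193.7], [380.1, 162.2]]
t 7.15 pos [ 0.5625 -0.1891  0.1813] yawY 0.2114
[ 0.5776 -0.2382  0.16  ] [-0.205, 0.018, 0.085]
[ 0.5776 -0.2382  0.0645] [-0.206, 0.017, 0.467]
spin 0.0008
```

View pics/s4.png

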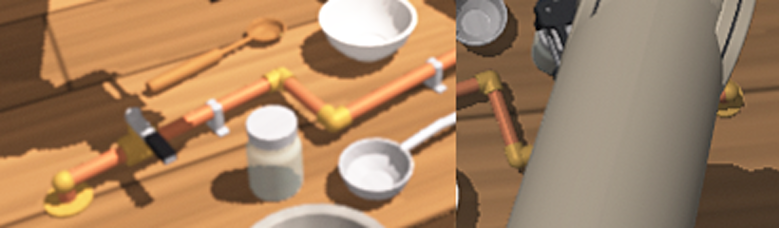

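The handle now runs from (168,260) to (188,283) in the scene view, against a predicted shut position of (171,259) to (189,280), so it is shut. I'll descend onto point 0.

carry_out([
  {"hand": 0, "dp": [-0.15, 0.017, 0], "spin": 0},
  {"hand": 0, "dp": [-0.206, 0.017, 0.1], "spin": 0},
  {"hand": 0, "dp": [-0.206, 0.017, 0.2], "spin": 0},
  {"hand": 0, "dp": [-0.206, 0.017, 0.3], "spin": 0},
  {"hand": 0, "dp": [-0.206, 0.017, 0.38], "spin": 0},
  {"hand": 0, "dp": [-0.206, 0.017, 0.43], "spin": 0},
  {"hand": 0, "dp": [-0.206, 0.017, 0.46], "spin": 0},
  {"hand": 0, "dp": [-0.206, 0.017, 0.46], "spin": 0},
  {"hand": 0, "dp": [-0.206, 0.017, 0.46], "spin": 0},
  {"hand": 0, "dp": [-0.206, 0.017, 0.46], "spin": 0},
])

```text
time: 8.15
ee_pos: [0.5781, -0.2428, 0.067]
eef_rot: [0.63, 0.776, 0.0, 0.001]
ft_force: [0.0, 1.0, -0.0]
width: 0.0007
grip_force: 0.0
```

```bash
python3 - <<'E'
from plan import *
rows([w((-20,-190),.0645),w((-20,-130),.0645),w((-20,-70),.0645),w((30,-70),.0645),w((80,-70),.0645)],.209)
E
```

```text
t 8.15 pos [ 0.5781 -0.2428  0.067 ] yawY 0.2071
[ 0.5776 -0.2382  0.0645] [0.019, 0.002, 0.01]
[ 0.5651 -0.1795  0.0645] [0.259, 0.001, 0.01]
[ 0.5527 -0.1208  0.0645] [0.499, 0.001, 0.01]
[ 0.6016 -0.1105  0.0645] [0.499, 0.201, 0.01]
[ 0.6505 -0.1001  0.0645] [0.499, 0.401, 0.01]
spin -0.0006
```

carry_out([
  {"hand": 0, "dp": [0.019, 0.002, 0.006], "spin": 0},
  {"hand": 0, "dp": [0.019, 0.002, 0.006], "spin": 0},
  {"hand": 0, "dp": [0.019, 0.002, 0.006], "spin": 0},
  {"hand": 0, "dp": [0.05, 0.002, 0.006], "spin": 0},
  {"hand": 0, "dp": [0.08, 0.002, 0.006], "spin": 0},
  {"hand": 0, "dp": [0.11, 0.002, 0.006], "spin": 0},
  {"hand": 0, "dp": [0.14, 0.002, 0.006], "spin": 0},
  {"hand": 0, "dp": [0.17, 0.002, 0.006], "spin": 0},
  {"hand": 0, "dp": [0.2, 0.001, 0.006], "spin": 0},
  {"hand": 0, "dp": [0.23, 0.001, 0.006], "spin": 0},
  {"hand": 0, "dp": [0.26, 0.001, 0.006], "spin": 0},
  {"hand": 0, "dp": [0.28, 0.001, 0.006], "spin": 0},
  {"hand": 0, "dp": [0.31, 0.001, 0.006], "spin": 0},
  {"hand": 0, "dp": [0.34, 0.001, 0.006], "spin": 0},
  {"hand": 0, "dp": [0.37, 0.001, 0.006], "spin": 0},
  {"hand": 0, "dp": [0.4, 0.001, 0.006], "spin": 0},
  {"hand": 0, "dp": [0.43, 0.001, 0.006], "spin": 0},
  {"hand": 0, "dp": [0.46, 0.001, 0.006], "spin": 0},
  {"hand": 0, "dp": [0.499, 0.001, 0.006], "spin": 0},
  {"hand": 0, "dp": [0.499, 0.001, 0.006], "spin": 0},
])

```text
time: 10.15
ee_pos: [0.552, -0.1186, 0.0643]
eef_rot: [0.63, 0.777, 0.0, -0.0]
ft_force: [0.1, -0.1, -0.3]
width: 0.0008
grip_force: 0.0
```

```bash
python3 - <<'E'
from plan import *
rows([w((-20,-70),.0645),w((30,-70),.0645),w((80,-70),.0645)],.209)
E
```

```text
t 10.15 pos [ 0.552  -0.1186  0.0643] yawY 0.2089
[ 0.5527 -0.1208  0.0645] [-0.009, 0.001, -0.001]
[ 0.6016 -0.1105  0.0645] [-0.009, 0.201, -0.001]
[ 0.6505 -0.1001  0.0645] [-0.009, 0.401, -0.001]
spin -0.0
```

carry_out([
  {"hand": 0, "dp": [-0.009, 0, 0], "spin": 0},
  {"hand": 0, "dp": [-0.009, 0, 0], "spin": 0},
  {"hand": 0, "dp": [-0.009, 0.03, 0], "spin": 0},
  {"hand": 0, "dp": [-0.009, 0.06, 0], "spin": 0},
  {"hand": 0, "dp": [-0.009, 0.09, 0], "spin": 0},
  {"hand": 0, "dp": [-0.009, 0.12, 0], "spin": 0},
  {"hand": 0, "dp": [-0.009, 0.15, 0], "spin": 0},
  {"hand": 0, "dp": [-0.009, 0.18, 0], "spin": 0},
  {"hand": 0, "dp": [-0.009, 0.2, 0], "spin": 0},
  {"hand": 0, "dp": [-0.009, 0.22, 0], "spin": 0},
  {"hand": 0, "dp": [-0.009, 0.25, 0], "spin": 0},
  {"hand": 0, "dp": [-0.009, 0.28, 0], "spin": 0},
  {"hand": 0, "dp": [-0.009, 0.31, 0], "spin": 0},
  {"hand": 0, "dp": [-0.009, 0.34, 0], "spin": 0},
  {"hand": 0, "dp": [-0.009, 0.37, 0], "spin": 0},
  {"hand": 0, "dp": [-0.009, 0.401, 0], "spin": 0},
  {"hand": 0, "dp": [-0.009, 0.401, 0], "spin": 0},
  {"hand": 0, "dp": [-0.009, 0.401, 0], "spin": 0},
])

```text
time: 11.95
ee_pos: [0.6506, -0.1022, 0.0643]
eef_rot: [0.63, 0.776, -0.0, -0.0]
ft_force: [-0.4, 0.3, -0.7]
width: 0.0004
grip_force: 0.0
```

```bash
python3 - <<'E'
from plan import *
rows([w((80,y),.0645) for y in(-70,-10,50,110,170)],.209)
E
```

```text
t 11.95 pos [ 0.6506 -0.1022  0.0643] yawY 0.2071
[ 0.6505 -0.1001  0.0645] [0.008, 0.001, -0.001]
[ 0.638  -0.0414  0.0645] [0.248, 0.001, -0.001]
[0.6256 0.0173 0.0645] [0.488, 0.001, -0.001]
[0.6131 0.076  0.0645] [0.728, 0.0, -0.001]
[0.6007 0.1347 0.0645] [0.968, -0.0, -0.001]
spin -0.0006
```

carry_out([
  {"hand": 0, "dp": [0.03, 0.001, 0], "spin": 0},
  {"hand": 0, "dp": [0.06, 0.001, 0], "spin": 0},
  {"hand": 0, "dp": [0.09, 0.001, 0], "spin": 0},
  {"hand": 0, "dp": [0.12, 0.001, 0], "spin": 0},
  {"hand": 0, "dp": [0.15, 0.001, 0], "spin": 0},
  {"hand": 0, "dp": [0.18, 0.001, 0], "spin": 0},
  {"hand": 0, "dp": [0.21, 0.001, 0], "spin": 0},
  {"hand": 0, "dp": [0.23, 0.001, 0], "spin": 0},
  {"hand": 0, "dp": [0.25, 0.001, 0], "spin": 0},
  {"hand": 0, "dp": [0.27, 0.001, 0], "spin": 0},
  {"hand": 0, "dp": [0.3, 0.001, 0], "spin": 0},
  {"hand": 0, "dp": [0.33, 0.001, 0], "spin": 0},
  {"hand": 0, "dp": [0.36, 0.001, 0], "spin": 0},
  {"hand": 0, "dp": [0.39, 0.001, 0], "spin": 0},
  {"hand": 0, "dp": [0.42, 0.001, 0], "spin": 0},
  {"hand": 0, "dp": [0.45, 0.001, 0], "spin": 0},
  {"hand": 0, "dp": [0.47, 0.001, 0], "spin": 0},
  {"hand": 0, "dp": [0.488, 0.001, 0], "spin": 0},
  {"hand": 0, "dp": [0.488, 0.001, 0], "spin": 0},
  {"hand": 0, "dp": [0.488, 0.001, 0], "spin": 0},
])

```text
time: 13.95
ee_pos: [0.6258, 0.0172, 0.0645]
eef_rot: [0.63, 0.776, -0.0, 0.0]
ft_force: [0.3, -0.3, -0.3]
width: 0.0007
grip_force: 0.0
```

```bash
python3 - <<'E'
from plan import *
rows([w((80,y),.0645) for y in(50,110,170)],.209)
E
```

```text
t 13.95 pos [0.6258 0.0172 0.0645] yawY 0.207
[0.6256 0.0173 0.0645] [0.001, -0.001, -0.0]
[0.6131 0.076  0.0645] [0.241, -0.001, -0.0]
[0.6007 0.1347 0.0645] [0.481, -0.002, -0.0]
spin -0.0006
```

carry_out([
  {"hand": 0, "dp": [0.03, 0, 0], "spin": 0},
  {"hand": 0, "dp": [0.06, 0, 0], "spin": 0},
  {"hand": 0, "dp": [0.09, 0, 0], "spin": 0},
  {"hand": 0, "dp": [0.12, 0, 0], "spin": 0},
  {"hand": 0, "dp": [0.15, 0, 0], "spin": 0},
  {"hand": 0, "dp": [0.18, 0, 0], "spin": 0},
  {"hand": 0, "dp": [0.21, 0, 0], "spin": 0},
  {"hand": 0, "dp": [0.23, 0, 0], "spin": 0},
  {"hand": 0, "dp": [0.25, 0, 0], "spin": 0},
  {"hand": 0, "dp": [0.27, -0.001, 0], "spin": 0},
  {"hand": 0, "dp": [0.3, -0.001, 0], "spin": 0},
  {"hand": 0, "dp": [0.33, -0.001, 0], "spin": 0},
  {"hand": 0, "dp": [0.36, -0.001, 0], "spin": 0},
  {"hand": 0, "dp": [0.39, -0.001, 0], "spin": 0},
  {"hand": 0, "dp": [0.42, -0.001, 0], "spin": 0},
  {"hand": 0, "dp": [0.45, -0.001, 0], "spin": 0},
  {"hand": 0, "dp": [0.48, -0.001, 0], "spin": 0},
  {"hand": 0, "dp": [0.48, -0.001, 0], "spin": 0},
  {"hand": 0, "dp": [0.48, -0.001, 0], "spin": 0},
  {"hand": 0, "dp": [0.48, -0.001, 0], "spin": 0},
])

```text
time: 15.95
ee_pos: [0.6009, 0.1342, 0.0645]
eef_rot: [0.63, 0.776, -0.0, 0.0]
ft_force: [0.4, 0.2, -0.4]
width: 0.0005
grip_force: 0.0
```

carry_out([
  {"hand": 0, "dp": [0, 0, -0.1], "spin": 0},
  {"hand": 0, "dp": [0, 0, -0.2], "spin": 0},
  {"hand": 0, "dp": [0, 0, -0.35], "spin": 0},
  {"hand": 0, "dp": [0, 0, -0.5], "spin": 0},
  {"hand": 0, "dp": [0, 0, -0.6], "spin": 0},
  {"hand": 0, "dp": [0, 0, -0.6], "spin": 0},
  {"hand": 0, "dp": [0, 0, -0.6], "spin": 0},
  {"hand": 0, "dp": [0, 0, -0.6], "spin": 0},
])

```text
time: 16.75
ee_pos: [0.6003, 0.1345, 0.2133]
eef_rot: [0.63, 0.776, -0.001, -0.0]
ft_force: [-0.3, 0.8, -0.2]
width: 0.0004
grip_force: 0.0
```

```bash
python3 - <<'E'
from plan import *
s=camera('scene')[:,:,::-1];cv2.imwrite('pics/s5.png',s);print(read_state()['ft_force'],read_state()['joint_vel'].round(3))
E
```

```text
[-0.11252442 -0.32506033 -0.665092  ] [-0.003  0.005 -0.    -0.003  0.     0.002 -0.001]
```

View pics/s5.png

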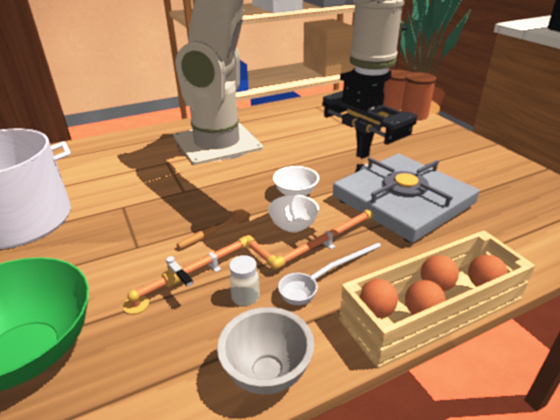

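The gripper is well clear at (365,130), the handle is square across the pipe at (178,271), and the bowls, jar, ladle and spoon are where they started. I'll hand in the job.

```bash
python3 -c "
from bench import *
print(close_job())"
```

```text
the job is handed in; nothing more can be done
None
```

The valve is pushed fully shut, the pipe was followed from point 0 to point 8 about 10 mm above it (13 mm at point 0) with no contact force seen, the arm ended clear with the other things still in place, and the job is handed in, though no verdict came back.

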